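# Make up a carver's tool kit without doubling a tool

## Robot

A 6-joint arm with a two-finger parallel gripper is mounted at the origin on the work surface. World frame = base frame: x ahead of the robot, y to its left, z up, the work surface at z = 0. Lengths are in m, angles in degrees, forces in N, time in s.
With the tool pointing down it reaches from about 0.3 to 0.75 m from the base axis. Payload 8.5 kg.
Tool frame: the origin (TCP) lies midway between the tips of the shut fingers; the grasp point (between the pads) lies 19 mm behind it (ctrl.grasp_offset is the distance from the TCP to the grasp point, in m); z points along the fingers, y is the line along which they close (so a half turn about z gives the same grasp; the last joint's range is limited). The gripper opens to 88 mm and grips with 3 to 60 N. Pads are 18 mm wide; open, the fingers measure 123 mm over their backs; the gripper's body (75 mm by 187 mm) begins 45 mm behind the grasp point.
Start: joints at [-12.336, 21.807, 74.336, -0, 83.858, -12.336], TCP at [0.55, 0, 0.239] pointing down, gripper open.
Joint ranges: [-178.18, 178.18], [-50.72, 133.34], [12.68, 142.11], [-81.47, 261.47], [9.98, 163.14], [-165.26, 165.26]. Speed limits (degrees/s): [136.94, 136.94, 180, 180, 180, 180].

## Interface

Orientations are given as a 3x3 rotation matrix whose columns are the frame's x, y, z axes.
In Python, from station import ctrl, optics gives the robot as it stands. The module is installed in compiled form; this text tells all that it offers.
- The arm moves only by the tool carry_out, never from a script. Its argument "series" is a list of rows, each an object with "angular": the turn, a rotation vector about the tool's x, y, z as a fraction of full scale, a list of three; "linear": the shift along the tool's x, y, z as a fraction of full scale, a list of three; "fingers": the closure, from -1 (fully open) to 1 (shut). In form: [{"angular": [ax, ay, az], "linear": [tx, ty, tz], "fingers": fingers}, ...]. A call has 1 to 8 rows; each row is the pose to reach, as a shift and turn from the pose commanded when the call began, along the tool's axes at that moment; what a row does not reach only later rows make up. Full scale, the value 1, is 75 cm for a shift and pi/2 rad for a turn. A row lasts 1/12 s, in which the tool goes at most 41.7 mm and 7.16 degrees, less where a joint would pass 70% of its speed; a pose out of reach is approached as far as the arm can. A call with a number of a shift or a turn outside -1 to 1 is refused whole. A call with a gripper value outside its range is refused whole. The fingers move at their own pace and stop on an object; "grip_force" is the grip in N (left out, the last holds). Time passes only in rows, so rows that repeat a pose let the fingers close. It gives the time, the measured TCP pose, the force, the opening and the grip force at its end, in the units of the state.
- ctrl.get_state(): the state, without advancing time (a new reading comes with each control period).
- optics.camera(name): name is "scene" or "side" or "wrist"; returns the picture (400x640x3 uint8, blue, green, red); there is no depth.
- optics.camera_params(name): a dict with "mtx" (3x3 intrinsics, pixels), "dist_coeffs" ([k1, k2, p1, p2, k3] as OpenCV has them; the pictures are not rectified), "pose" (4x4, takes a point from camera to world coordinates). Camera axes: x right, y down, z forward; pixel columns grow to the right and rows downward; lengths in m; the calibration is good to about 2 mm. A picture is of the moment at which its call begins: read the wrist's pose just before it. camera_params takes no time and is no camera call; for the wrist camera it gives the pose at the moment of the call.
- ctrl.sign_off(): hands the job in; it is judged then, once.
Trained networks look in the newest picture that a camera, given by its name, has taken for a name from the list of things; names that differ only in an ending like _2 or _b are one class to them, and where a whole thing is asked for, a point or a joint stands for the part that bears it (a point fixed in the world has none). Each returns a list of dicts, best first, with "p" (0 to 1); they miss things now and then, are a little off and sometimes report something else, mostly with a low value. They report only what shows in the picture. A call takes as long as a camera call. They do not tell look-alikes from the thing itself.
- optics.spot_in(camera, name): "location" ([column, row] in pixels, amid what is visible of it).
- optics.pinpoint(camera, name): "location" ([column, row] in pixels: a listed point, or the origin of a listed thing).
The state is a dict: "t": time; "joint_pos": joint angles; "qvel": joint speeds; "joint_torque": joint torques, N m; "eef_pos": TCP position; "orientation": TCP orientation; "wrist_force": force on the tool from outside, world axes, zero at the start; "wrist_torque": the same for the moment, N m; "gripper_width": opening from 0.0 (shut) to 1.0 (fully open); "grasp_force": force on a finger pad.
Only numpy, scipy, OpenCV 4.12 (cv2) and the standard library are available. Lean on these libraries where they do the work, as an engineer would, in place of code of your own. Each camera call takes 0.05 s, during which the arm holds its last target. There are 200 camera calls.

## Task

Complete the tool kit in the low three-bay wooden tray, so that it ends with exactly one round rubbing pad, one smoothing float and one hand roller, one tool to a bay, each lying flat on its underside. One tool is already in the tray: keep it in the tray, do not add a second of its kind, and leave the spare tools and everything else on the table where they are. Set the tools down in the tray, do not drop them.

Things in the scene. Friction and masses are not known exactly. Their poses are not given: they have to be found in the camera images.
- tray_center (a point): Centre of the low wooden kit tray, fixed, at table height (tools in it rest at this height). 342 mm along this x by 188 mm along y; walls and dividers 22 mm high, 6 mm thick. Three equal bays side by side along x, each 106 mm (x) by 176 mm (y) inside, centred at x = -112, 0 and +112 mm.
- bay_0 (a point): Centre of the bay at x = -112 mm of the tray, at table height; axes as the tray's. A bay is 106 mm (x) by 176 mm (y) inside, so tools fit with their long side along y, either way round. Any tool may go in any bay. A flat slip of paper lines each empty bay and stays there.
- bay_1 (a point): Centre of the bay at x = 0 mm of the tray, at table height; axes as the tray's. A bay is 106 mm (x) by 176 mm (y) inside, so tools fit with their long side along y, either way round. Any tool may go in any bay. A flat slip of paper lines each empty bay and stays there.
- bay_2 (a point): Centre of the bay at x = 112 mm of the tray, at table height; axes as the tray's. A bay is 106 mm (x) by 176 mm (y) inside, so tools fit with their long side along y, either way round. Any tool may go in any bay. A flat slip of paper lines each empty bay and stays there.
- baren_1_c (a point): Round rubbing pad (baren): flat dark wooden disc 88 mm across, 18 mm thick, with a grip ridge on top 78 mm long (its x), 20 mm wide (y), rising from 18 to 58 mm above the underside. Point at its centre, 29 mm above the underside; z up. 0.18 kg. Pinch the ridge along y, some 44 mm above the underside. One of two alike; one of the two may start in the tray.
- baren_2_c (a point): Round rubbing pad (baren): flat dark wooden disc 88 mm across, 18 mm thick, with a grip ridge on top 78 mm long (its x), 20 mm wide (y), rising from 18 to 58 mm above the underside. Point at its centre, 29 mm above the underside; z up. 0.18 kg. Pinch the ridge along y, some 44 mm above the underside. One of two alike; one of the two may start in the tray.
- float_1_c (a point): Smoothing float: flat dark wooden block 104 mm (x) by 54 (y) by 16 thick, with a grip bar above it 100 mm long (x), 22 mm wide (y), from 38 to 60 mm above the underside, on two end posts. Point at its centre, 30 mm above the underside; z up. 0.2 kg. Pinch the bar along y, some 46 mm above the underside. One of two alike; one of the two may start in the tray.
- float_2_c (a point): Smoothing float: flat dark wooden block 104 mm (x) by 54 (y) by 16 thick, with a grip bar above it 100 mm long (x), 22 mm wide (y), from 38 to 60 mm above the underside, on two end posts. Point at its centre, 30 mm above the underside; z up. 0.2 kg. Pinch the bar along y, some 46 mm above the underside. One of two alike; one of the two may start in the tray.
- brayer_c (a point): Hand roller, the only one, starts on the table: 130 mm (x) by 71 (y). Rubber roller 42 mm thick at the +x end; wooden handle from x = -65 to +15 mm, 24 mm wide (y), 18 to 46 mm above the table, on a foot; steel yoke 71 mm wide at x = +16 mm. Point half-way along, 23 mm above the table; z up. 0.2 kg; roller does not turn. Pinch the handle along y at x = -20 mm, some 34 mm above the table.
- jar: Bystander: small glass jar, 36 mm across, 55 mm high, standing among the tools; origin under its centre.
- bowl: Bystander: white bowl 96 mm across, 45 mm high; origin under its centre.
- tape: Bystander: solid paper-coloured disc 60 mm across, 24 mm high, beside the tray; origin under its centre.
There are look-alikes about, which are no part of the job. Leave any green or orange look-alike of the part that bears brayer_c alone.

How it is judged:
By the outcome, as a careful person would: the job done as asked, in the order asked, and still so for the second after the job is handed in, with the robot touching nothing.
It also fails if it takes over 58 s, if anything falls off the work surface, if the arm or the gripper's body presses on something with over 40 N, if the wrist force passes 120 N, or if a joint passes its speed limit or range.

## Working session

There is one attempt and no reset: what is moved stays moved. The work goes in short steps, Python scripts to look and compute and a tool call to move; the robot and the scene stay as the last step left them, time stands still between calls to the robot, and variables do not carry over. Pictures are saved under pics/ and viewed, at most 10 in all, crops included, and the job is handed in when it is done.

Besides the shell and the picture viewer there is one more tool, called as name(argument=value, ...) on one line, values as JSON. carry_out: Moves the arm, as the interface text tells. Shift numbers are shares of 75 cm and turn numbers shares of pi/2 rad, none past 1 either way. Its arguments: {"type":"object","properties":{"series":{"type":"array","items":{"type":"object","properties":{"angular":{"type":"array","items":{"type":"number","minimum":-1,"maximum":1}},"linear":{"type":"array","items":{"type":"number","minimum":-1,"maximum":1}},"fingers":{"type":"number"}}}},"grip_force":{"type":"number"}},"required":["series"]}

```bash
mkdir -p pics
cat > h.py <<'E'
import numpy as np, cv2
from station import ctrl, optics
def snap(c,f=None):
    im=optics.camera(c)
    if f: cv2.imwrite('pics/'+f,im)
    return im
def w(c,px,z,P=None):
    P=P or optics.camera_params(c)
    K=np.array(P['mtx'],float);d=np.array(P['dist_coeffs'],float);T=np.array(P['pose'])
    u=cv2.undistortPoints(np.array(px,float).reshape(-1,1,2),K,d).reshape(-1,2)
    r=np.c_[u,np.ones(len(u))]@T[:3,:3].T
    o=T[:3,3]
    return o+r*((z-o[2])/r[:,2])[:,None]
def proj(c,X,P=None):
    P=P or optics.camera_params(c)
    T=np.linalg.inv(np.array(P['pose']))
    return cv2.projectPoints(np.array(X,float).reshape(-1,3),cv2.Rodrigues(T[:3,:3])[0],T[:3,3],np.array(P['mtx'],float),np.array(P['dist_coeffs'],float))[0].reshape(-1,2)
E
python3 - <<'E'
from h import *
np.set_printoptions(precision=4,suppress=True)
for c in('scene','side','wrist'):
    snap(c,c+'0.png'); P=optics.camera_params(c); print(c,np.array(P['pose'])[:3].round(3).tolist())
    if c=='wrist': continue
    for n,z in(('baren_1_c',.029),('float_1_c',.03),('brayer_c',.023),('tray_center',0),('bay_0',0),('jar',0),('bowl',0),('tape',0)):
        for r in optics.pinpoint(c,n):
            if r['p']>.2: print(n,np.round(r['location']),round(r['p'],2),w(c,r['location'],z)[0][:2].round(3))
print(np.array(ctrl.get_state()['orientation']).round(3).tolist())
E
```

```text
scene [[-0.119, 0.586, -0.802, 1.552], [0.993, 0.068, -0.097, 0.229], [-0.003, -0.808, -0.59, 0.841]]
baren_1_c [193. 238.] 0.86 [ 0.654 -0.247]
baren_1_c [204. 225.] 0.53 [ 0.595 -0.238]
float_1_c [328. 206.] 0.61 [0.469 0.106]
brayer_c [393. 206.] 0.98 [0.437 0.301]
brayer_c [365. 178.] 0.88 [0.288 0.21 ]
brayer_c [512. 233.] 0.72 [0.527 0.639]
tray_center [202. 224.] 0.78 [ 0.556 -0.261]
bay_0 [215. 203.] 0.71 [ 0.449 -0.255]
bay_0 [202. 219.] 0.68 [ 0.537 -0.268]
bay_0 [189. 242.] 0.57 [ 0.642 -0.27 ]
jar [357. 225.] 0.52 [0.512 0.196]
bowl [448. 232.] 0.62 [0.513 0.463]
tape [164. 185.] 0.5 [ 0.37  -0.461]
side [[0.947, -0.255, 0.195, 0.195], [-0.321, -0.728, 0.606, -0.758], [-0.012, -0.637, -0.771, 1.153]]
baren_1_c [408. 272.] 0.56 [ 0.666 -0.252]
float_1_c [317. 209.] 0.78 [0.472 0.1  ]
brayer_c [290. 173.] 0.86 [0.43  0.317]
tray_center [376. 290.] 0.95 [ 0.551 -0.262]
tray_center [346. 304.] 0.47 [ 0.442 -0.275]
bay_0 [345. 302.] 0.95 [ 0.441 -0.269]
bay_0 [411. 281.] 0.85 [ 0.673 -0.272]
bay_0 [374. 288.] 0.7 [ 0.548 -0.255]
jar [326. 190.] 0.43 [0.544 0.201]
jar [302. 150.] 0.23 [0.523 0.457]
bowl [300. 147.] 0.48 [0.52  0.476]
tape [355. 362.] 0.76 [ 0.401 -0.453]
wrist [[1.0, 0.0, -0.0, 0.551], [-0.0, -0.953, -0.304, 0.08], [-0.0, 0.304, -0.953, 0.384]]
[[0.0, 1.0, -0.0], [1.0, -0.0, -0.0], [-0.0, -0.0, -1.0]]
```

View pics/scene0.png

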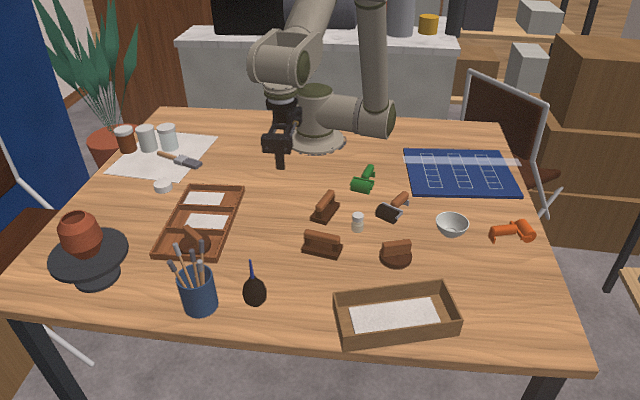

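View pics/side0.png

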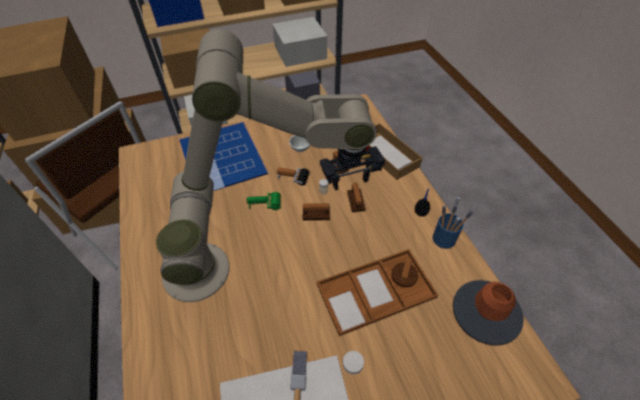

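The scene picture shows the tray at (200,222), with a baren in its far bay at (193,240), so a float and the brayer are missing.

Candidates:
- **Brayer:** the black/wood roller at (393,206). Its look-alikes are the green one at (365,178) and the orange one at (512,233).
- **Float:** either (324,206) or (322,243). A baren at (396,253) and the one in the tray could be confused with them.

I choose the brayer at (393,206) and the float at (324,206), and will check both close up.

carry_out(series=[{"linear":[0.3,-0.1,0],"angular":[0,0,0],"fingers":-1},{"linear":[0.3,-0.1,0],"angular":[0,0,0],"fingers":-1},{"linear":[0.3,-0.1,0],"angular":[0,0,0],"fingers":-1},{"linear":[0.3,-0.1,0],"angular":[0,0,0],"fingers":-1},{"linear":[0.3,-0.1,0],"angular":[0,0,0],"fingers":-1},{"linear":[0.3,-0.1,0],"angular":[0,0,0],"fingers":-1},{"linear":[0.3,-0.1,0],"angular":[0,0,0],"fingers":-1},{"linear":[0.3,-0.1,0],"angular":[0,0,0],"fingers":-1}])

```text
t: 1.62
eef_pos: [0.4745, 0.226, 0.2388]
orientation: [[-0.003, 1.0, 0.0], [1.0, 0.003, -0.0], [-0.0, 0.0, -1.0]]
wrist_force: [-0.2, 0.0, -0.4]
gripper_width: 0.998
grasp_force: 0.0
```

Run:
```python
from h import *
s=ctrl.get_state();print(s['t'],s['eef_pos'])
snap('wrist','w1.png')
for n,z in(('float_1_c',.03),('brayer_c',.023),('baren_1_c',.029),('jar',0)):
    for r in optics.pinpoint('wrist',n):
        if r['p']>.2: print(n,np.round(r['location']),round(r['p'],2),w('wrist',r['location'],z)[0][:2].round(3))
```

```text
1.6167 [0.4745069  0.22602404 0.23882783]
float_1_c [284. 107.] 0.3 [0.435 0.306]
brayer_c [284. 109.] 0.83 [0.435 0.304]
brayer_c [176. 187.] 0.6 [0.293 0.209]
jar [358. 193.] 0.84 [0.529 0.194]
```

View pics/w1.png

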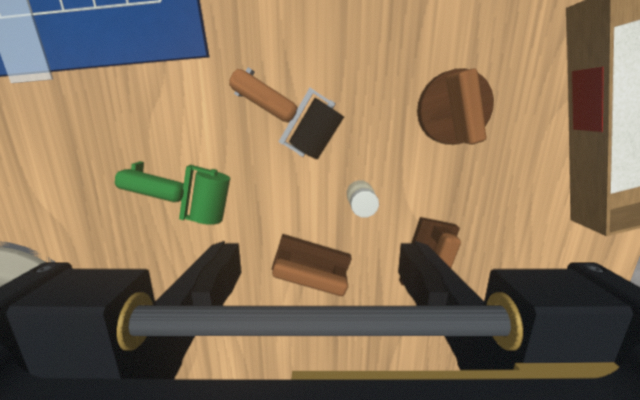

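The wrist picture shows the brayer with its black roller and wood handle at (288,112), the green look-alike at (175,193), the jar at (363,198) and the chosen float at (312,265). The other float is at (437,245) and the spare baren at (455,105). I'll check the targets in one close crop.

Run:
```python
import cv2
im=cv2.imread('pics/w1.png')
a=cv2.resize(im[60:165,220:360],None,fx=4,fy=4,interpolation=cv2.INTER_CUBIC)
b=cv2.resize(im[225:305,255:365],None,fx=4,fy=4,interpolation=cv2.INTER_CUBIC)
import numpy as np
o=np.zeros((420,800,3),np.uint8); o[:,:]=0
a=a[:420,:]; o[:a.shape[0],:400]=a[:,:400] if 0 else cv2.resize(a,(400,300)).repeat(1,0)[:300] if 0 else 0
a=cv2.resize(im[60:165,222:352],(390,315),interpolation=cv2.INTER_CUBIC); b=cv2.resize(im[225:305,260:360],(400,320),interpolation=cv2.INTER_CUBIC)
o=np.zeros((320,800,3),np.uint8);o[:315,:390]=a;o[:,400:]=b
cv2.imwrite('pics/c1.png',o)
```

```text
(no output)
```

View pics/c1.png

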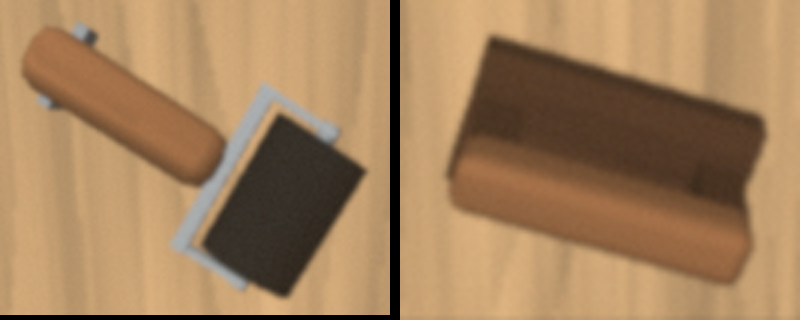

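Run:
```python
from h import *
a=w('wrist',[[234.7,78.3],[292,115]],.032); b=w('wrist',[[275,268],[345.5,288.8]],.049)
for q in(a,b):
    d=q[1]-q[0]; print(q[:,:2].round(4).tolist(),'len',np.linalg.norm(d).round(4),'mid',q.mean(0).round(4),'yaw',np.degrees(np.arctan2(d[1],d[0])).round(1))
```

```text
[[0.3824, 0.3359], [0.4448, 0.2965]] len 0.0738 mid [0.4136 0.3162 0.032 ] yaw -32.2
[[0.4188, 0.1079], [0.5104, 0.0766]] len 0.0968 mid [0.4646 0.0923 0.049 ] yaw -18.8
```

The crop confirms both targets: the brayer has a black roller, steel yoke and brown handle, and the float has a bar on two posts over a block. The measured lengths are 74 and 97 mm, which is plausible. I'll go for the float first.

carry_out(series=[{"linear":[-0.177,-0.014,0.12],"angular":[0,0,-0.79],"fingers":-1},{"linear":[-0.177,-0.014,0.12],"angular":[0,0,-0.79],"fingers":-1},{"linear":[-0.177,-0.014,0.12],"angular":[0,0,-0.79],"fingers":-1},{"linear":[-0.177,-0.014,0.12],"angular":[0,0,-0.79],"fingers":-1},{"linear":[-0.177,-0.014,0.12],"angular":[0,0,-0.79],"fingers":-1},{"linear":[-0.177,-0.014,0.12],"angular":[0,0,-0.79],"fingers":-1},{"linear":[-0.177,-0.014,0.12],"angular":[0,0,-0.79],"fingers":-1},{"linear":[-0.177,-0.014,0.12],"angular":[0,0,-0.79],"fingers":-1}])

```text
t: 2.53
eef_pos: [0.4647, 0.091, 0.1487]
orientation: [[-0.827, 0.563, -0.0], [0.563, 0.827, -0.0], [0.0, -0.0, -1.0]]
wrist_force: [0.6, 0.3, -0.3]
gripper_width: 0.997
grasp_force: 0.0
```

carry_out(series=[{"linear":[0,0,0.04],"angular":[0,0,-0.172],"fingers":-1},{"linear":[0,0,0.04],"angular":[0,0,-0.172],"fingers":-1},{"linear":[0,0,0.08],"angular":[0,0,-0.172],"fingers":-1},{"linear":[0,0,0.12],"angular":[0,0,-0.172],"fingers":-1},{"linear":[0,0,0.145],"angular":[0,0,-0.172],"fingers":-1},{"linear":[0,0,0.162],"angular":[0,0,-0.172],"fingers":-1},{"linear":[0,0,0.162],"angular":[0,0,-0.172],"fingers":-1},{"linear":[0,0,0.162],"angular":[0,0,-0.172],"fingers":-1}])

```text
t: 3.2
eef_pos: [0.4646, 0.0916, 0.0272]
orientation: [[-0.945, 0.327, -0.001], [0.327, 0.945, 0.0], [0.001, -0.0, -1.0]]
wrist_force: [0.8, -0.8, 1.2]
gripper_width: 0.997
grasp_force: 0.0
```

carry_out(series=[{"linear":[0,0,0],"angular":[0,0,0],"fingers":1},{"linear":[0,0,0],"angular":[0,0,0],"fingers":1},{"linear":[0,0,0],"angular":[0,0,0],"fingers":1},{"linear":[0,0,0],"angular":[0,0,0],"fingers":1},{"linear":[0,0,0],"angular":[0,0,0],"fingers":1},{"linear":[0,0,0],"angular":[0,0,0],"fingers":1},{"linear":[0,0,0],"angular":[0,0,0],"fingers":1},{"linear":[0,0,0],"angular":[0,0,0],"fingers":1}], grip_force=25)

```text
t: 3.87
eef_pos: [0.4645, 0.0923, 0.0273]
orientation: [[-0.946, 0.325, 0.0], [0.325, 0.946, -0.0], [-0.0, 0.0, -1.0]]
wrist_force: [0.0, -0.1, 0.0]
gripper_width: 0.422
grasp_force: 0.0
```

carry_out(series=[{"linear":[0,0,0],"angular":[0,0,0],"fingers":1},{"linear":[0,0,0],"angular":[0,0,0],"fingers":1},{"linear":[0,0,0],"angular":[0,0,0],"fingers":1},{"linear":[0,0,0],"angular":[0,0,0],"fingers":1},{"linear":[0,0,0],"angular":[0,0,0],"fingers":1},{"linear":[0,0,0],"angular":[0,0,0],"fingers":1}])

```text
t: 4.37
eef_pos: [0.4645, 0.0923, 0.0272]
orientation: [[-0.946, 0.326, 0.0], [0.326, 0.946, 0.0], [-0.0, 0.0, -1.0]]
wrist_force: [0.9, 1.0, -0.8]
gripper_width: 0.247
grasp_force: 25.0
```

carry_out(series=[{"linear":[0,0,-0.03],"angular":[0,0,0],"fingers":1},{"linear":[0,0,-0.07],"angular":[0,0,0],"fingers":1},{"linear":[0,0,-0.12],"angular":[0,0,0],"fingers":1},{"linear":[0,0,-0.17],"angular":[0,0,0],"fingers":1},{"linear":[0,0,-0.2],"angular":[0,0,0],"fingers":1},{"linear":[0,0,-0.22],"angular":[0,0,0],"fingers":1},{"linear":[0,0,-0.22],"angular":[0,0,0],"fingers":1}])

```text
t: 4.95
eef_pos: [0.4654, 0.0922, 0.1949]
orientation: [[-0.946, 0.325, 0.005], [0.325, 0.946, -0.0], [-0.005, 0.001, -1.0]]
wrist_force: [0.5, 0.4, -1.9]
gripper_width: 0.246
grasp_force: 25.0
```

carry_out(series=[{"linear":[-0.171,-0.353,-0.06],"angular":[0,0,0.789],"fingers":1},{"linear":[-0.171,-0.353,-0.06],"angular":[0,0,0.789],"fingers":1},{"linear":[-0.171,-0.353,-0.06],"angular":[0,0,0.789],"fingers":1},{"linear":[-0.171,-0.353,-0.06],"angular":[0,0,0.789],"fingers":1},{"linear":[-0.171,-0.353,-0.06],"angular":[0,0,0.789],"fingers":1},{"linear":[-0.171,-0.353,-0.06],"angular":[0,0,0.789],"fingers":1},{"linear":[-0.171,-0.353,-0.06],"angular":[0,0,0.789],"fingers":1},{"linear":[-0.171,-0.353,-0.06],"angular":[0,0,0.789],"fingers":1}])

```text
t: 5.62
eef_pos: [0.4997, -0.2057, 0.2359]
orientation: [[-0.226, 0.974, -0.001], [0.974, 0.226, -0.001], [-0.001, -0.001, -1.0]]
wrist_force: [-0.8, 0.1, -2.8]
gripper_width: 0.246
grasp_force: 25.0
```

carry_out(series=[{"linear":[0,0,0],"angular":[0,0,0.15],"fingers":1},{"linear":[0,0,0],"angular":[0,0,0.15],"fingers":1},{"linear":[0,0,0],"angular":[0,0,0.15],"fingers":1},{"linear":[0,0,0],"angular":[0,0,0.15],"fingers":1}])

```text
t: 5.95
eef_pos: [0.4993, -0.1997, 0.2359]
orientation: [[-0.007, 1.0, -0.002], [1.0, 0.007, 0.001], [0.001, -0.002, -1.0]]
wrist_force: [0.8, 1.3, -0.9]
gripper_width: 0.247
grasp_force: 25.0
```

Run:
```python
from h import *
s=ctrl.get_state();print(s['t'],s['eef_pos'],s['orientation'],s['gripper_width'])
snap('wrist','w2.png')
for n,z in(('tray_center',0),('bay_0',0),('baren_1_c',.029),('tape',0)):
    for r in optics.pinpoint('wrist',n):
        if r['p']>.2: print(n,np.round(r['location']),round(r['p'],2),w('wrist',r['location'],z)[0][:2].round(3))
```

```text
5.95 [ 0.49925688 -0.19968337  0.23587822] [[-0.00695794  0.99997382 -0.00198687]
 [ 0.999975    0.00696041  0.00124251]
 [ 0.0012563  -0.00197817 -0.99999725]] 0.24729706725303124
baren_1_c [444. 213.] 0.73 [ 0.66  -0.246]
```

View pics/w2.png

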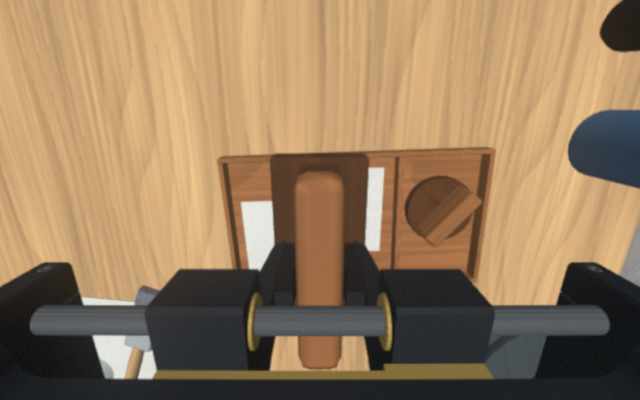

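The picture shows the tray's back rim from (220,159) to (493,149), the baren in the right bay at (440,212), and the float straight in the gripper.

Run:
```python
from h import *
q=w('wrist',[[220,158.5],[493,149]],.022); d=q[1]-q[0]; L=np.linalg.norm(d); u=d/L; n=np.array([u[1],-u[0],0])
print(q[:,:2].round(4),L, np.degrees(np.arctan2(d[1],d[0])))
c=q.mean(0)+n*.094; print('centre',c[:2].round(4),'bays',[(c+u*k)[:2].round(4).tolist() for k in(-.112,0,.112)])
corners=[c+sx*u*.171+sy*n*.094 for sx,sy in((-1,-1),(1,-1),(1,1),(-1,1))]
for C in corners: C[2]=.022
for k in('side','scene'):
    p=proj(k,corners); im=snap(k); cv2.polylines(im,[np.int32(p*16).reshape(-1,1,2)],True,(0,255,0),1,cv2.LINE_AA,4)
    x,y=p.mean(0).astype(int); cr=im[max(y-60,0):y+60,max(x-80,0):x+80]; cv2.imwrite('pics/%s_c.png'%k,cv2.resize(cr,(400,300)))
a=cv2.hconcat([cv2.imread('pics/side_c.png'),cv2.imread('pics/scene_c.png')]);cv2.imwrite('pics/c2.png',a)
```

```text
[[ 0.3779 -0.1791]
 [ 0.7117 -0.1656]] 0.334114116511537 2.325194422134207
centre [ 0.5486 -0.2663] bays [[0.4367, -0.2708], [0.5486, -0.2663], [0.6605, -0.2617]]
```

View pics/c2.png

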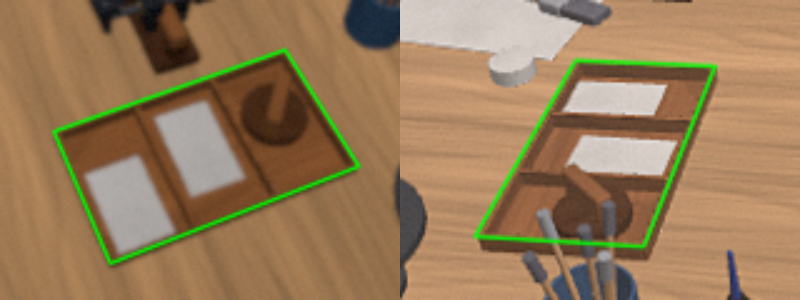

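The overlay fits the tray in both views. I'll set the float in the middle bay.

carry_out(series=[{"linear":[-0.089,0.065,0],"angular":[0,0,-0.021],"fingers":1},{"linear":[-0.089,0.065,0],"angular":[0,0,-0.021],"fingers":1},{"linear":[-0.089,0.065,0.05],"angular":[0,0,-0.021],"fingers":1},{"linear":[-0.089,0.065,0.1],"angular":[0,0,-0.021],"fingers":1},{"linear":[-0.089,0.065,0.15],"angular":[0,0,-0.021],"fingers":1},{"linear":[-0.089,0.065,0.19],"angular":[0,0,-0.021],"fingers":1},{"linear":[-0.089,0.065,0.21],"angular":[0,0,-0.021],"fingers":1},{"linear":[-0.089,0.065,0.21],"angular":[0,0,-0.021],"fingers":1}])

```text
t: 6.97
eef_pos: [0.5471, -0.2654, 0.076]
orientation: [[-0.037, 0.999, -0.006], [0.999, 0.037, 0.004], [0.004, -0.005, -1.0]]
wrist_force: [-0.1, 1.0, -1.4]
gripper_width: 0.247
grasp_force: 25.0
```

carry_out(series=[{"linear":[0,0.001,0.02],"angular":[0,0,0],"fingers":1},{"linear":[0,0.001,0.035],"angular":[0,0,0],"fingers":1},{"linear":[0,0.001,0.048],"angular":[0,0,0],"fingers":1},{"linear":[0,0.001,0.057],"angular":[0,0,0],"fingers":1},{"linear":[0,0.001,0.062],"angular":[0,0,0],"fingers":1},{"linear":[0,0.001,0.064],"angular":[0,0,0],"fingers":1},{"linear":[0,0.001,0.065],"angular":[0,0,0],"fingers":1},{"linear":[0,0.001,0.065],"angular":[0,0,0],"fingers":1}])

```text
t: 7.63
eef_pos: [0.5495, -0.2665, 0.0314]
orientation: [[-0.037, 0.999, 0.001], [0.999, 0.037, -0.0], [-0.0, 0.001, -1.0]]
wrist_force: [0.1, 0.1, -1.2]
gripper_width: 0.239
grasp_force: 25.0
```

carry_out(series=[{"linear":[0,0,0.003],"angular":[0,0,0],"fingers":1},{"linear":[0,0,0.005],"angular":[0,0,0],"fingers":1},{"linear":[0,0,0.005],"angular":[0,0,0],"fingers":1}])

```text
t: 7.88
eef_pos: [0.5494, -0.2664, 0.0273]
orientation: [[-0.037, 0.999, 0.0], [0.999, 0.037, -0.0], [-0.0, 0.0, -1.0]]
wrist_force: [0.1, 0.0, -1.9]
gripper_width: 0.248
grasp_force: 25.0
```

carry_out(series=[{"linear":[0,0,0.001],"angular":[0,0,0],"fingers":1},{"linear":[0,0,0.001],"angular":[0,0,0],"fingers":1},{"linear":[0,0,0.001],"angular":[0,0,0],"fingers":-0.1},{"linear":[0,0,0.001],"angular":[0,0,0],"fingers":-0.1},{"linear":[0,0,0.001],"angular":[0,0,0],"fingers":-0.1},{"linear":[0,0,0.001],"angular":[0,0,0],"fingers":-0.1},{"linear":[0,0,0.001],"angular":[0,0,0],"fingers":-0.1},{"linear":[0,0,0.001],"angular":[0,0,0],"fingers":-0.1}])

```text
t: 8.55
eef_pos: [0.5493, -0.2664, 0.0264]
orientation: [[-0.037, 0.999, -0.0], [0.999, 0.037, 0.0], [0.0, -0.0, -1.0]]
wrist_force: [0.3, -0.5, 0.2]
gripper_width: 0.548
grasp_force: 0.0
```

carry_out(series=[{"linear":[0,0,-0.04],"angular":[0,0,0],"fingers":-0.1},{"linear":[0,0,-0.09],"angular":[0,0,0],"fingers":-0.1},{"linear":[0,0,-0.145],"angular":[0,0,0],"fingers":-0.6},{"linear":[0,0,-0.2],"angular":[0,0,0],"fingers":-0.6},{"linear":[0.3,-0.056,-0.22],"angular":[0,0,0],"fingers":-0.6},{"linear":[0.3,-0.056,-0.22],"angular":[0,0,0],"fingers":-0.6},{"linear":[0.3,-0.056,-0.22],"angular":[0,0,0],"fingers":-0.6},{"linear":[0.3,-0.056,-0.22],"angular":[0,0,0],"fingers":-0.6}])

```text
t: 9.22
eef_pos: [0.512, -0.1025, 0.1876]
orientation: [[-0.036, 0.999, 0.0], [0.999, 0.036, 0.0], [0.0, 0.0, -1.0]]
wrist_force: [-0.1, 1.1, 0.8]
gripper_width: 0.8
grasp_force: 0.0
```

carry_out(series=[{"linear":[0.559,-0.105,0],"angular":[0,0,-0.62],"fingers":-0.6},{"linear":[0.559,-0.105,0],"angular":[0,0,-0.62],"fingers":-0.6},{"linear":[0.559,-0.105,0],"angular":[0,0,-0.62],"fingers":-0.6},{"linear":[0.559,-0.105,0],"angular":[0,0,-0.62],"fingers":-0.6},{"linear":[0.559,-0.105,0],"angular":[0,0,-0.62],"fingers":-0.6},{"linear":[0.559,-0.105,0],"angular":[0,0,-0.62],"fingers":-0.6},{"linear":[0.559,-0.105,0],"angular":[0,0,-0.62],"fingers":-0.6},{"linear":[0.559,-0.105,0],"angular":[0,0,-0.62],"fingers":-0.6}])

```text
t: 9.88
eef_pos: [0.4384, 0.2229, 0.1876]
orientation: [[-0.85, 0.526, 0.0], [0.526, 0.85, 0.0], [-0.0, 0.0, -1.0]]
wrist_force: [0.4, -0.3, 0.6]
gripper_width: 0.801
grasp_force: 0.0
```

carry_out(series=[{"linear":[0.087,0.088,0.06],"angular":[0,0,0.005],"fingers":-0.6},{"linear":[0.087,0.088,0.06],"angular":[0,0,0.005],"fingers":-0.6},{"linear":[0.087,0.088,0.06],"angular":[0,0,0.005],"fingers":-0.6},{"linear":[0.087,0.088,0.06],"angular":[0,0,0.005],"fingers":-0.6},{"linear":[0.087,0.088,0.06],"angular":[0,0,0.005],"fingers":-0.6}])

```text
t: 10.3
eef_pos: [0.4188, 0.3119, 0.1421]
orientation: [[-0.844, 0.536, -0.001], [0.536, 0.844, -0.001], [0.0, -0.001, -1.0]]
wrist_force: [0.2, -1.1, 1.0]
gripper_width: 0.797
grasp_force: 0.0
```

carry_out(series=[{"linear":[0,0.002,0.04],"angular":[0,0,0],"fingers":-0.6},{"linear":[0,0.002,0.08],"angular":[0,0,0],"fingers":-0.6},{"linear":[0,0.002,0.12],"angular":[0,0,0],"fingers":-0.6},{"linear":[0,0.002,0.145],"angular":[0,0,0],"fingers":-0.6},{"linear":[0,0.002,0.16],"angular":[0,0,0],"fingers":-0.6},{"linear":[0,0.002,0.169],"angular":[0,0,0],"fingers":-0.6},{"linear":[0,0.002,0.169],"angular":[0,0,0],"fingers":-0.6},{"linear":[0,0.002,0.169],"angular":[0,0,0],"fingers":-0.6}])

```text
t: 10.97
eef_pos: [0.4208, 0.3124, 0.0165]
orientation: [[-0.842, 0.539, 0.001], [0.539, 0.842, 0.0], [-0.001, 0.001, -1.0]]
wrist_force: [0.7, -0.8, 0.3]
gripper_width: 0.797
grasp_force: 0.0
```

carry_out(series=[{"linear":[0,0,0],"angular":[0,0,0],"fingers":1},{"linear":[0,0,0],"angular":[0,0,0],"fingers":1},{"linear":[0,0,0],"angular":[0,0,0],"fingers":1},{"linear":[0,0,0],"angular":[0,0,0],"fingers":1},{"linear":[0,0,0],"angular":[0,0,0],"fingers":1},{"linear":[0,0,0],"angular":[0,0,0],"fingers":1},{"linear":[0,0,0],"angular":[0,0,0],"fingers":1},{"linear":[0,0,0],"angular":[0,0,0],"fingers":1}], grip_force=30)

```text
t: 11.63
eef_pos: [0.4199, 0.3129, 0.0157]
orientation: [[-0.843, 0.538, 0.0], [0.538, 0.843, 0.0], [0.0, 0.0, -1.0]]
wrist_force: [-0.4, 0.6, 0.3]
gripper_width: 0.268
grasp_force: 30.0
```

carry_out(series=[{"linear":[0,0,0],"angular":[0,0,0],"fingers":1},{"linear":[0,0,0],"angular":[0,0,0],"fingers":1},{"linear":[0,0,0],"angular":[0,0,0],"fingers":1},{"linear":[0,0,0],"angular":[0,0,0],"fingers":1}])

```text
t: 11.97
eef_pos: [0.42, 0.3129, 0.0157]
orientation: [[-0.843, 0.538, 0.0], [0.538, 0.843, 0.0], [-0.0, 0.0, -1.0]]
wrist_force: [-0.7, 0.3, 1.7]
gripper_width: 0.272
grasp_force: 30.0
```

carry_out(series=[{"linear":[0,0,-0.03],"angular":[0,0,0],"fingers":1},{"linear":[0,0,-0.07],"angular":[0,0,0],"fingers":1},{"linear":[0,0,-0.12],"angular":[0,0,0],"fingers":1},{"linear":[0,0,-0.17],"angular":[0,0,0],"fingers":1},{"linear":[0,0,-0.21],"angular":[0,0,0],"fingers":1},{"linear":[0,0,-0.235],"angular":[0,0,0],"fingers":1},{"linear":[0,0,-0.245],"angular":[0,0,0],"fingers":1},{"linear":[0,0,-0.245],"angular":[0,0,0],"fingers":1}])

```text
t: 12.63
eef_pos: [0.4202, 0.313, 0.2004]
orientation: [[-0.843, 0.538, 0.002], [0.538, 0.843, 0.001], [-0.001, 0.002, -1.0]]
wrist_force: [-0.7, -0.2, -2.5]
gripper_width: 0.267
grasp_force: 30.0
```

carry_out(series=[{"linear":[-0.422,-0.622,0],"angular":[0,0,0.613],"fingers":1},{"linear":[-0.422,-0.622,0],"angular":[0,0,0.613],"fingers":1},{"linear":[-0.422,-0.622,0],"angular":[0,0,0.613],"fingers":1},{"linear":[-0.422,-0.622,0],"angular":[0,0,0.613],"fingers":1},{"linear":[-0.422,-0.622,0],"angular":[0,0,0.613],"fingers":1},{"linear":[-0.422,-0.622,0],"angular":[0,0,0.613],"fingers":1},{"linear":[-0.422,-0.622,0],"angular":[0,0,0.613],"fingers":1},{"linear":[-0.422,-0.622,0],"angular":[0,0,0.613],"fingers":1}])

```text
t: 13.3
eef_pos: [0.4281, -0.022, 0.1976]
orientation: [[-0.033, 0.999, -0.003], [0.999, 0.033, 0.001], [0.001, -0.003, -1.0]]
wrist_force: [1.7, 0.4, -1.6]
gripper_width: 0.267
grasp_force: 30.0
```

carry_out(series=[{"linear":[-0.305,0.001,0],"angular":[0,0,-0.005],"fingers":1},{"linear":[-0.305,0.001,0],"angular":[0,0,-0.005],"fingers":1},{"linear":[-0.305,0.001,0],"angular":[0,0,-0.005],"fingers":1},{"linear":[-0.305,0.001,0],"angular":[0,0,-0.005],"fingers":1},{"linear":[-0.305,0.001,0],"angular":[0,0,-0.005],"fingers":1},{"linear":[-0.305,0.001,0.04],"angular":[0,0,-0.005],"fingers":1},{"linear":[-0.305,0.001,0.06],"angular":[0,0,-0.005],"fingers":1},{"linear":[-0.305,0.001,0.06],"angular":[0,0,-0.005],"fingers":1}])

```text
t: 13.97
eef_pos: [0.4371, -0.2486, 0.1494]
orientation: [[-0.045, 0.999, -0.007], [0.999, 0.045, 0.007], [0.007, -0.007, -1.0]]
wrist_force: [0.1, 0.5, -3.2]
gripper_width: 0.271
grasp_force: 30.0
```

Run:
```python
from h import *
s=ctrl.get_state();print(s['t'],s['eef_pos'],s['orientation'],s['gripper_width'])
a=snap('wrist');b=snap('side')[200:400,250:520]
o=np.zeros((400,800,3),np.uint8);o[:300,:400]=cv2.resize(a[:,80:560],(400,300)) ;o[:300,400:]=cv2.resize(b,(400,300));cv2.imwrite('pics/w3.png',o[:300])
```

```text
13.9667 [ 0.43710034 -0.24855532  0.14943421] [[-0.04515196  0.99895418 -0.00720048]
 [ 0.99895456  0.0452012   0.0068289 ]
 [ 0.00714723 -0.00688462 -0.99995076]] 0.2707692863756048
```

View pics/w3.png

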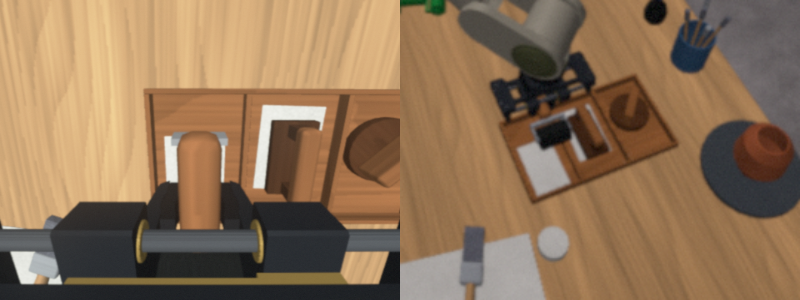

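The brayer is centred over the left bay and the float lies well in the middle bay. Lowering now.

carry_out(series=[{"linear":[-0.002,0,0.04],"angular":[0,0,0],"fingers":1},{"linear":[-0.002,0,0.08],"angular":[0,0,0],"fingers":1},{"linear":[-0.002,0,0.11],"angular":[0,0,0],"fingers":1},{"linear":[-0.002,0,0.135],"angular":[0,0,0],"fingers":1},{"linear":[-0.002,0,0.155],"angular":[0,0,0],"fingers":1},{"linear":[-0.002,0,0.167],"angular":[0,0,0],"fingers":1},{"linear":[-0.002,0,0.172],"angular":[0,0,0],"fingers":1},{"linear":[-0.002,0,0.174],"angular":[0,0,0],"fingers":1}])

```text
t: 14.73
eef_pos: [0.4396, -0.2502, 0.0242]
orientation: [[-0.048, 0.999, 0.0], [0.999, 0.048, -0.0], [-0.0, 0.0, -1.0]]
wrist_force: [0.3, -0.3, -1.6]
gripper_width: 0.27
grasp_force: 30.0
```

carry_out(series=[{"linear":[0,-0.002,0],"angular":[0,0,0],"fingers":1},{"linear":[0,-0.002,0.002],"angular":[0,0,0],"fingers":1},{"linear":[0,-0.002,0.004],"angular":[0,0,0],"fingers":1},{"linear":[0,-0.002,0.006],"angular":[0,0,0],"fingers":1},{"linear":[0,-0.002,0.006],"angular":[0,0,0],"fingers":1}])

```text
t: 15.15
eef_pos: [0.4377, -0.2505, 0.0194]
orientation: [[-0.048, 0.999, 0.0], [0.999, 0.048, -0.0], [-0.0, 0.0, -1.0]]
wrist_force: [0.0, 0.3, -2.9]
gripper_width: 0.27
grasp_force: 30.0
```

carry_out(series=[{"linear":[0,0,0.002],"angular":[0,0,0],"fingers":1},{"linear":[0,0,0.004],"angular":[0,0,0],"fingers":1},{"linear":[0,0,0.005],"angular":[0,0,0],"fingers":1},{"linear":[0,0,0.006],"angular":[0,0,0],"fingers":1},{"linear":[0,0,0.006],"angular":[0,0,0],"fingers":1}])

```text
t: 15.57
eef_pos: [0.4377, -0.2504, 0.0156]
orientation: [[-0.048, 0.999, 0.0], [0.999, 0.048, -0.0], [-0.0, 0.0, -1.0]]
wrist_force: [-3.1, 1.7, 8.5]
gripper_width: 0.269
grasp_force: 30.0
```

carry_out(series=[{"linear":[0,0,0],"angular":[0,0,0],"fingers":-0.05},{"linear":[0,0,0],"angular":[0,0,0],"fingers":-0.05},{"linear":[0,0,0],"angular":[0,0,0],"fingers":-0.05},{"linear":[0,0,0],"angular":[0,0,0],"fingers":-0.05},{"linear":[0,0,0],"angular":[0,0,0],"fingers":-0.05},{"linear":[0,0,0],"angular":[0,0,0],"fingers":-0.05}])

```text
t: 16.07
eef_pos: [0.4377, -0.2505, 0.0148]
orientation: [[-0.048, 0.999, -0.0], [0.999, 0.048, 0.0], [0.0, -0.0, -1.0]]
wrist_force: [0.1, 0.7, -0.0]
gripper_width: 0.523
grasp_force: 0.0
```

carry_out(series=[{"linear":[0,0,-0.03],"angular":[0,0,0],"fingers":-0.05},{"linear":[0,0,-0.07],"angular":[0,0,0],"fingers":-0.05},{"linear":[0,0,-0.12],"angular":[0,0,0],"fingers":-0.05},{"linear":[0,0,-0.17],"angular":[0,0,0],"fingers":-0.05},{"linear":[0,0,-0.22],"angular":[0,0,0],"fingers":-0.05},{"linear":[0.04,0,-0.26],"angular":[0,0,0],"fingers":-0.05},{"linear":[0.08,0,-0.27],"angular":[0,0,0],"fingers":-0.05},{"linear":[0.08,0,-0.27],"angular":[0,0,0],"fingers":-0.05}])

```text
t: 16.73
eef_pos: [0.4349, -0.1873, 0.22]
orientation: [[-0.05, 0.999, 0.004], [0.999, 0.05, -0.002], [-0.002, 0.004, -1.0]]
wrist_force: [-0.2, -0.5, -0.2]
gripper_width: 0.525
grasp_force: 0.0
```

Run:
```python
from h import *
a=snap('wrist');b=snap('side')[100:400,200:560]
o=np.zeros((300,800,3),np.uint8);o[:,:400]=cv2.resize(a[:,80:560],(400,300)) ;o[:,400:]=cv2.resize(b,(400,300));cv2.imwrite('pics/w4.png',o)
```

```text
(no output)
```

View pics/w4.png

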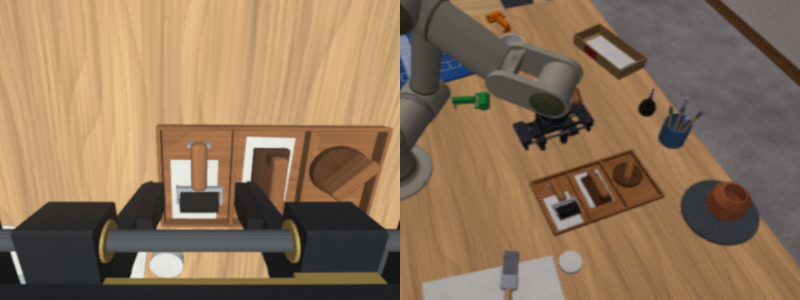

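The brayer, float and baren each lie flat in their own bay, and the gripper is clear, so I'm handing in.

```bash
python3 -c "
from station import ctrl
print(ctrl.sign_off())"
```

```text
the job is handed in; nothing more can be done
None
```

The kit is complete and handed in at about 17 s: the roller is in bay 0, the float in the middle bay and the round pad still in bay 2, all lying flat in the last picture; the spare tools and everything else were left alone.

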